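# Sweep stray binder clips into the desk tray

### The arm

A 6-joint arm with a two-finger parallel gripper is mounted at the origin on the work surface; the furniture and walls round the work are solid. World frame = base frame: x ahead of the robot, y to its left, z up, the work surface at z = 0. Lengths are in m, angles in rad, forces in N, time in s.
With the tool pointing down it reaches from about 0.35 to 0.875 m from the base axis. Payload 4.2 kg.
Tool frame: the origin (TCP) lies at the very end of the fingers, on their centre line; the grasp point (between the pads) lies 19 mm behind it; z points along the fingers, y is the direction in which the jaws open and shut (so a half turn about z gives the same grasp; the last joint's range is limited). The gripper opens to 87 mm and grips with 3 to 60 N. Pads are 19 mm wide; open, the fingers measure 117 mm over their backs; the gripper's body (75 mm by 190 mm) begins 51 mm behind the grasp point.
Start: joints at [1.58, 0.385, 0.008, 0, -1.194, -0.259], TCP at [0.154, 0.606, 0.223] pointing down, gripper open.
Joint ranges: [-3.14, 3.14], [-1.21, 2.06], [-1.07, 1.41], [-3.16, 2.05], [-2.99, -0.16], [-3.1, 3.1]. Speed limits (rad/s): [2.79, 2.79, 3.14, 3.14, 3.14, 3.14].

### API

Orientations are given as a unit quaternion [w, x, y, z].
In Python, from station import robot gives the robot as it stands. The module is installed in compiled form; this text tells all that it offers. Calls block until the motion is done:
- robot.move_pose(position, orientation): joint-space move of the TCP to a pose.
- robot.servo_line(position, rot=None, v=0.15, until_force=None): straight line of the TCP; rot=None keeps the orientation; v is the mean speed in m/s. With until_force (N) it stops when the force on the tool has changed by that much, and returns True; else False.
- robot.set_joints(angles): joint-space move.
- robot.command_gripper(opening, grasp_force=None): finger opening in m; grasp_force is the grip in N (None keeps the last); returns when the fingers have stopped.
- robot.hold(seconds).
- robot.ik(position, orientation): joint angles nearest the present ones, or None.
- robot.state(): the state.
- robot.camera(name): name is "scene" or "top"; returns the picture (400x640x3 uint8, red, green, blue); there is no depth.
- robot.get_calibration(name): a dict with "intrinsics" (3x3 intrinsics, pixels), "extrinsics" (4x4, takes a point from world to camera coordinates). Camera axes: x right, y down, z forward; pixel columns grow to the right and rows downward; lengths in m; the calibration is good to about 2 mm. A picture is of the moment at which its call begins. get_calibration takes no time and is no camera call.
A pose or a line that the arm cannot do raises robot.MotionError and nothing moves.
- robot.close_job(): hands the job in, once; it reports no verdict.
Trained networks look in the newest picture that a camera, given by its name, has taken for a name from the list of things; names that differ only in an ending like _2 or _b are one class to them, and where a whole thing is asked for, a point or a joint stands for the part that bears it (a point fixed in the world has none). Each returns a list of dicts, best first, with "conf" (0 to 1); they miss things now and then, are a little off and sometimes report something else, mostly with a low value. They report only what shows in the picture. A call takes as long as a camera call.
- robot.trace(camera, label): "pixels" (400x640 bool, what is visible of it) and "bbox" ([left, top, right, bottom] in pixels, round what is visible of it).
- robot.pinpoint(camera, label): "pixel" ([row, column] in pixels: a listed point, or the origin of a listed thing).
The state is a dict: "clock": time; "qpos": joint angles; "qvel": joint speeds; "joint_torque": joint torques, N m; "tool_pos": TCP position; "ee_rot": TCP orientation; "force": force on the tool from outside, world axes, zero at the start; "ft_torque": the same for the moment, N m; "grip_width": finger opening in m.
Only numpy, scipy, OpenCV 4.12 (cv2) and the standard library are available. Lean on these libraries where they do the work, as an engineer would, in place of code of your own. Each camera call takes 0.05 s, during which the arm holds its last target. There are 200 camera calls.

### The job

Three black binder clips lie scattered on the desk in front of the pushed-back keyboard: sweep all of them with your fingertips across the desk top and through the open side of the low blue-walled tray, until the black body of each clip is completely inside past the mouth. Do not pick the clips up or let them leave the desk top, and leave the yellow sticky-note block and the hand stamp undisturbed.

Things in the scene. Friction and masses are not known exactly. Their poses are not given: they have to be found in the camera images.
- clip_1: black binder clip lying loose on the desk; tent-shaped body 32 x 32 mm, 17 mm high, about 15 g; its two solid wire handles are spread flat, within 8 mm of the desk, 43 mm from the centre either way along own y (at the start roughly along world x). Ridge along own x, so the upright end faces look along own x. Origin: centre of the underside of the body; z up
- clip_2: black binder clip lying loose on the desk; tent-shaped body 32 x 32 mm, 17 mm high, about 15 g; its two solid wire handles are spread flat, within 8 mm of the desk, 43 mm from the centre either way along own y (at the start roughly along world x). Ridge along own x, so the upright end faces look along own x. Origin: centre of the underside of the body; z up
- clip_3: black binder clip lying loose on the desk; tent-shaped body 32 x 32 mm, 17 mm high, about 15 g; its two solid wire handles are spread flat, within 8 mm of the desk, 43 mm from the centre either way along own y (at the start roughly along world x). Ridge along own x, so the upright end faces look along own x. Origin: centre of the underside of the body; z up
- tray: low three-sided desk tray, fixed to the desk, blue walls and a white floor flush with the desk top (no lip; the thin cord and papers on the desk are flat and do not hinder). Inside 130 mm deep (own x, from -65 at the mouth to +65 at the back wall) and 200 mm wide (own y, -100 to +100); walls 6 mm thick, 25 mm high. Origin: centre of its floor, on the desk top. Own +x points from the open mouth to the back wall
- tray_mouth (a point): middle of the tray's open side, on the desk top, 65 mm from the tray's centre; same axes as the tray
- sticky_block: yellow block of sticky notes, 76 x 76 x 18 mm, loose on the desk; leave it alone. Origin: centre of the underside
- stamp: hand stamp with a brown knob handle, 32 x 46 mm, 78 mm high, standing loose; leave it alone. Origin: centre of the underside

How it is judged:
At the end, for the whole second after the job is handed in: The centre of each of the three clips is inside the tray, between its side walls and at least 23 mm past the mouth line (so the whole black body is in), lying on the tray floor (underside less than 6 mm above the desk) and at rest (x of clip_1 in the frame of tray between -0.042 and 0.065 m and y of clip_1 in the frame of tray between -0.1 and 0.1 m and height (world z) of each of clip_1, clip_2, clip_3 below 0.006 m and linear speed of each of clip_1, clip_2, clip_3 below 0.02 m/s and x of clip_2 in the frame of tray between -0.042 and 0.065 m and y of clip_2 in the frame of tray between -0.1 and 0.1 m and x of clip_3 in the frame of tray between -0.042 and 0.065 m and y of clip_3 in the frame of tray between -0.1 and 0.1 m); the robot touches nothing.
It fails at once if a clip is lifted off the desk by more than 12 mm or falls off it (height (world z) of any of clip_1, clip_2, clip_3 above 0.012 m or height (world z) of any of clip_1, clip_2, clip_3 below -0.02 m).
It fails at once if the sticky-note block is moved by more than 15 mm (distance of sticky_block from where it was at the start of the episode above 0.015 m).
It fails at once if the hand stamp is moved by more than 15 mm (distance of stamp from where it was at the start of the episode above 0.015 m).
It fails at once if the hand stamp is tipped over (angle between stamp's own z axis and vertical above 0.5 rad).
It also fails if it takes over 72 s, if anything falls off the work surface, if the arm or the gripper's body presses on something with over 40 N, if the wrist force passes 120 N, or if a joint passes its speed limit or range.

## Working session

There is one attempt and no reset: what is moved stays moved. The work goes in short steps, each a Python script; the robot and the scene stay as the last script left them, time stands still between calls to the robot, and variables do not carry over. Pictures are saved under pics/ and viewed, about 8 in all and at most 12, crops included, and the job is handed in when it is done.

```bash
mkdir -p pics
cat > h.py <<'E'
from station import robot
import numpy as np, cv2
def w(cam,row,col,z=0):
    c=robot.get_calibration(cam);K=np.array(c["intrinsics"]);T=np.array(c["extrinsics"])
    d=T[:3,:3].T@np.linalg.solve(K,[col,row,1]);o=-T[:3,:3].T@T[:3,3]
    return (o+d*(z-o[2])/d[2])
def save(cam,n): cv2.imwrite(f"pics/{n}.png",cv2.cvtColor(robot.camera(cam),cv2.COLOR_RGB2BGR))
E
python3 - <<'E'
from h import *
save("top","t0");save("scene","s0")
for cam in("top","scene"):
  for l in("clip_1","tray","tray_mouth","sticky_block","stamp"):
    for d in robot.pinpoint(cam,l)[:5]: print(cam,l,round(d["conf"],2),np.round(d["pixel"]),w(cam,*d["pixel"]).round(3))
s=robot.state();print(s["tool_pos"],s["ee_rot"],s["clock"])
E
```

```text
top clip_1 0.77 [210. 357.] [ 0.475 -0.14   0.   ]
top clip_1 0.71 [223. 266.] [0.448 0.079 0.   ]
top clip_1 0.69 [193. 421.] [ 0.513 -0.295  0.   ]
top clip_1 0.45 [212. 311.] [ 0.472 -0.031  0.   ]
top tray 0.86 [189. 448.] [ 0.52  -0.358  0.   ]
top tray 0.54 [211. 356.] [ 0.471 -0.137  0.   ]
top tray_mouth 0.8 [192. 419.] [ 0.515 -0.29   0.   ]
top sticky_block 0.84 [147. 368.] [ 0.629 -0.172 -0.   ]
top stamp 0.54 [221. 223.] [0.455 0.183 0.   ]
scene clip_1 0.69 [217. 347.] [ 0.475 -0.153  0.   ]
scene clip_1 0.62 [236. 310.] [ 0.481 -0.035  0.   ]
scene clip_1 0.59 [267. 279.] [0.451 0.082 0.   ]
scene tray 0.63 [183. 388.] [ 0.511 -0.364  0.   ]
scene tray_mouth 0.95 [190. 371.] [ 0.518 -0.299  0.   ]
scene sticky_block 0.7 [196. 312.] [ 0.607 -0.164  0.   ]
scene stamp 0.6 [291. 229.] [0.464 0.191 0.   ]
[0.15446599 0.60559282 0.22256872] [-3.61599727e-05  9.92212918e-01 -1.24553295e-01 -1.14078739e-05] 0.6
```

Run:
```python
import cv2
i=cv2.imread("pics/t0.png");cv2.imwrite("pics/t0c.png",cv2.resize(i[90:300,170:510],None,fx=2.3,fy=2.3,interpolation=cv2.INTER_CUBIC))
```

```text
(no output)
```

View pics/t0c.png

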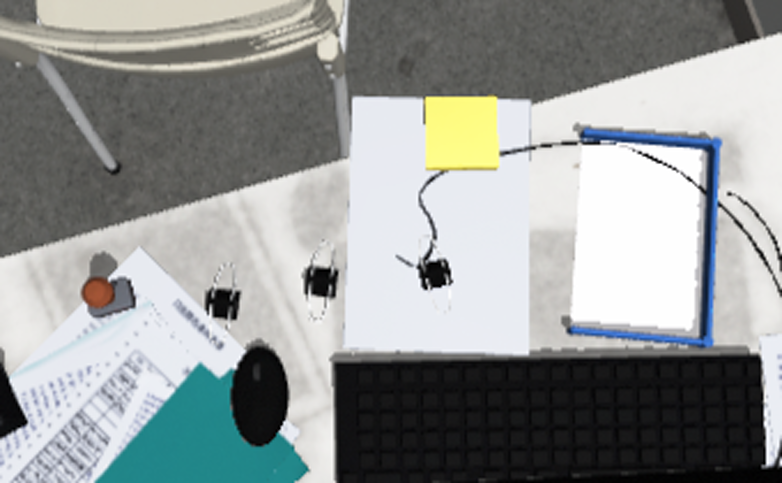

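View pics/s0.png

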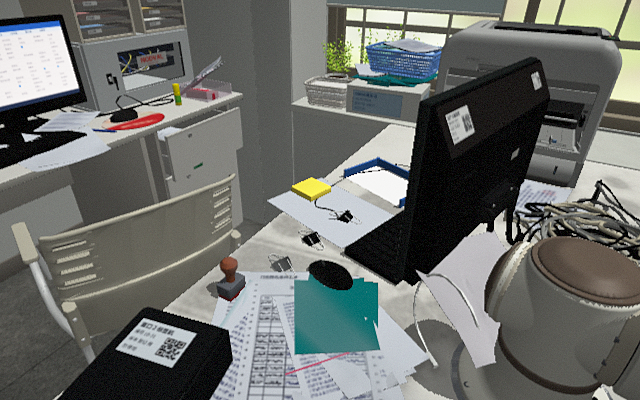

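The top crop shows the clips at crop (222,304), (320,282) and (435,273). The tray mouth faces the clips at about crop (575,225), with the keyboard just below. The scene view shows a monitor between the robot base and the work area, so I'll check the full top view and the arm's reach.

Run:
```python
from h import *
for n,(x,y) in dict(mL=(580,130),mR=(570,322),bL=(718,140),bR=(710,340)).items(): print(n,w("top",90+y/2.3,170+x/2.3,0.025).round(3))
print("kb",w("top",90+352/2.3,170+435/2.3,0.02).round(3),"inner",[w("top",90+y/2.3,170+x/2.3,0).round(3) for x,y in((582,145),(572,322),(705,150),(697,330))])
for d in robot.trace("top","clip_1")[:5]:
    p=d["pixels"]; 
    if d["conf"]>.3: print(d["conf"],d["bbox"],w("top",*np.argwhere(p).mean(0),.006).round(3))
g=cv2.imread("pics/t0.png").max(2)
for c,r in((359,209),(309,213),(266,222)):
    m=(g[r-13:r+14,c-11:c+12]<70).astype(np.uint8);m=cv2.morphologyEx(m,cv2.MORPH_OPEN,np.ones((3,3)))
    q=np.argwhere(m);mr=cv2.minAreaRect(q[:,::-1].astype(np.float32));k=q.mean(0)+[r-13,c-11]
    print(len(q),k.round(1),w("top",*k,.01).round(3),mr)
for a in(.7071,-.7071):
  for p in((.46,.12,.05),(.51,-.38,.05),(.46,.12,.004)): print(a,p,np.round(robot.ik(p,[0,.7071,a,0]),2))
```

```text
mL [ 0.619 -0.299  0.025]
mR [ 0.421 -0.278  0.025]
bL [ 0.605 -0.438  0.025]
bR [ 0.401 -0.415  0.025]
kb [ 0.394 -0.143  0.02 ] inner [array([ 0.61 , -0.305,  0.   ]), array([ 0.423, -0.284,  0.   ]), array([ 0.601, -0.432,  0.   ]), array([ 0.413, -0.41 ,  0.   ])]
0.73 [261.2, 211.7, 275.6, 229.8] [0.451 0.075 0.006]
0.59 [304.8, 206.2, 314.5, 219.1] [ 0.471 -0.026  0.006]
0.54 [349.6, 201.3, 365.7, 217.6] [ 0.476 -0.145  0.006]
90 [208.7 358.9] [ 0.476 -0.145  0.01 ] ((10.5, 13.0), (10.0, 11.0), 90.0)
105 [212.  309.3] [ 0.47  -0.027  0.01 ] ((11.576921463012695, 12.115385055541992), (11.371355056762695, 11.371355056762695), 56.3099365234375)
97 [221.4 266.7] [0.45  0.074 0.01 ] ((12.5, 12.5), (11.0, 11.0), 90.0)
0.7071 (0.46, 0.12, 0.05) [ 0.6   0.35 -0.57  0.   -0.65  2.54]
0.7071 (0.51, -0.38, 0.05) [-0.39  0.56 -0.17  0.   -0.84 -2.76]
0.7071 (0.46, 0.12, 0.004) [ 0.6   0.43 -0.61  0.   -0.53  2.54]
-0.7071 (0.46, 0.12, 0.05) [ 0.6   0.35 -0.57  0.   -0.65 -0.6 ]
-0.7071 (0.51, -0.38, 0.05) [-0.39  0.56 -0.17  0.   -0.84  0.39]
-0.7071 (0.46, 0.12, 0.004) [ 0.6   0.43 -0.61  0.   -0.53 -0.6 ]
```

View pics/t0.png

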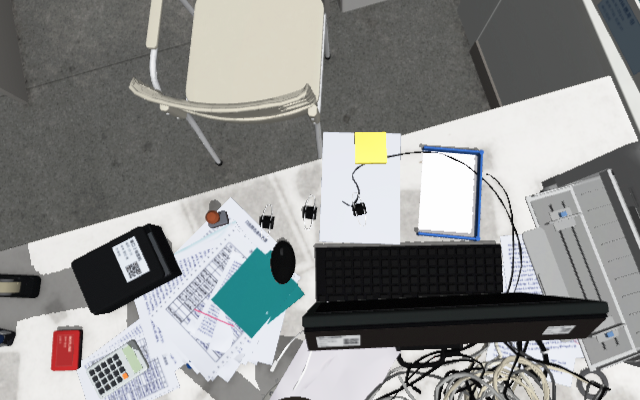

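Run:
```python
from h import *
from scipy.optimize import least_squares
P={c:np.array(robot.get_calibration(c)["intrinsics"])@np.array(robot.get_calibration(c)["extrinsics"])[:3] for c in("top","scene")}
t=np.array([[352,340],[558,330]],float).T;s=np.array([[460,120],[537,80]],float).T
X=cv2.triangulatePoints(P["top"],P["scene"],t,s);X=X[:3]/X[3];print("labels",X.T.round(3))
for px in((325,303),(310,607),(300,315),(350,305),(345,605)): print(px,[w("top",*px,z).round(2)[:2] for z in(.0,.3,.4)])
c=robot.get_calibration("top")["extrinsics"];c=np.array(c);print("cam",-c[:3,:3].T@c[:3,3])
D=[]
for x in(.4,.5,.6):
  for y in(-.35,-.1,.1):
    for z in(.02,.15,.25):
      q=robot.ik((x,y,z),[0,.7071,-.7071,0])
      if q is not None and abs(q[3])<.01: D.append((x,y,z,*q))
D=np.array(D);print(len(D))
R2=D[:,0]**2+D[:,1]**2;j1,j2,j3=D[:,3],D[:,4],D[:,5]
def f(p):
  d,a,L1,L2,e,h=p; g=j2-j3
  r=a+L1*np.sin(j2)+L2*np.cos(g)+e*np.sin(g); z=h+L1*np.cos(j2)-L2*np.sin(g)+e*np.cos(g)
  return np.r_[r*np.cos(j1)+d*np.sin(j1)-D[:,0], r*np.sin(j1)-d*np.cos(j1)-D[:,1], z-D[:,2]]
o=least_squares(f,[.16,0,.4,.4,0,.1]);print(o.x.round(3),abs(o.fun).max())
```

```text
labels [[ 0.225 -0.112  0.314]
 [ 0.233 -0.437  0.32 ]]
(325, 303) [array([ 0.21, -0.01]), array([ 0.24, -0.03]), array([ 0.26, -0.04])]
(310, 607) [array([ 0.23, -0.7 ]), array([ 0.26, -0.53]), array([ 0.27, -0.47])]
(300, 315) [array([ 0.27, -0.04]), array([ 0.28, -0.05]), array([ 0.29, -0.06])]
(350, 305) [array([ 0.16, -0.01]), array([ 0.2 , -0.04]), array([ 0.22, -0.05])]
(345, 605) [array([ 0.16, -0.68]), array([ 0.21, -0.52]), array([ 0.22, -0.46])]
cam [ 0.32901142 -0.09837391  1.06028157]
27
[ 0.16  -0.     0.565  0.422  0.    -0.146] 3.347252960916869e-10
```

Fitting a kinematic model to the IK results puts the arm about 0.19 m above the monitor top (labels at z≈0.32, x≈0.23). The top view matches the measured positions. I'll sweep the nearest clip first.

```bash
cat >> h.py <<'E'
M=np.array([.5165,-.294]);U=np.array([-.105,-.9945]);V=np.array([.9945,-.105])
def loc(p): p=np.array(p[:2])-M; return np.array([p@U-.065,p@V])   # tray frame
def tow(l): return M+(l[0]+.065)*U+l[1]*V
def sweep(c,l,back=.036,z=.005,zt=.12):
    c=np.array(c);g=tow(l);d=(g-c)/np.linalg.norm(g-c);t=(np.arctan2(d[1],d[0])+np.pi/2)/2-np.pi/4
    q=[0,np.cos(t),np.sin(t),0];s=c-back*d;e=g-.0255*d
    print("start",s.round(3),"end",e.round(3))
    robot.move_pose([*s,max(zt,.12)],q)
    robot.servo_line([*s,.03],v=.2);robot.servo_line([*s,z],v=.06)
    print("F down",np.round(robot.state()["force"],1))
    robot.servo_line([*e,z],v=.1);print("F end",np.round(robot.state()["force"],1))
    robot.servo_line([*(e-.012*d),z+.001],v=.06);robot.servo_line([*(e-.012*d),.12],v=.2)
    print(robot.state()["clock"],robot.state()["tool_pos"])
def look(n):
    save("top",n)
    for d in robot.pinpoint("top","clip_1")[:6]:
        p=w("top",*d["pixel"]);print(round(d["conf"],2),p.round(3),"tray",loc(p).round(3))
E
python3 - <<'E'
from h import *
robot.command_gripper(.009)
sweep((.476,-.145),(.045,-.03),zt=.2)
look("t1")
E
```

```text
start [ 0.476 -0.109] end [ 0.475 -0.375]
F down [-0.1  0.3 -0.4]
F end [1.9 7.5 1.6]
10.275 [ 0.4743242  -0.36235794  0.11887419]
0.74 [ 0.467 -0.034  0.   ] tray [-0.319 -0.077]
0.51 [0.452 0.072 0.   ] tray [-0.422 -0.103]
```

Run:
```python
from h import *
p=np.r_[.47,-.2,.2]
robot.servo_line(p,v=.25)
i=robot.camera("top")[:,:,::-1][130:250,230:500];j=robot.camera("scene")[:,:,::-1][140:300,220:440]
a=cv2.resize(i,None,fx=2.5,fy=2.5,interpolation=2);b=cv2.resize(j,(a.shape[1],300),interpolation=2)
cv2.imwrite("pics/c1.png",np.vstack([a,b]))
look("t2")
```

```text
0.57 [ 0.476 -0.399  0.   ] tray [ 0.043 -0.029]
```

View pics/c1.png

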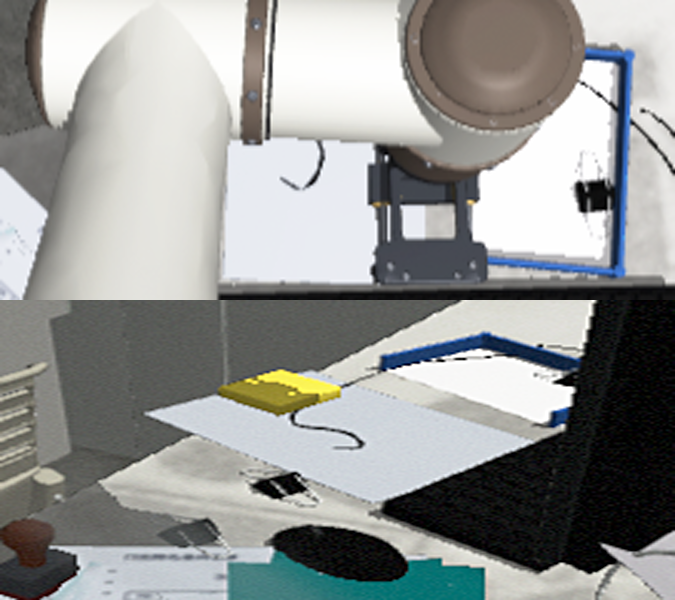

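The first clip is at the back wall of the tray (crop 593,195), at tray (0.043, -0.029) as planned. The others, the sticky block and the stamp haven't moved. Next I'll sweep the other two.

Run:
```python
from h import *
robot.servo_line([.47,0,.2],v=.25)
sweep((.470,-.028),(.008,-.03))
robot.servo_line([.47,-.15,.2],v=.25)
look("t3")
```

```text
start [0.469 0.008] end [ 0.478 -0.338]
F down [-0.2  0.7  1.1]
F end [-0.5 -0.2  0.1]
18.6583 [ 0.47711587 -0.32554894  0.11901727]
0.74 [ 0.477 -0.367  0.   ] tray [ 0.012 -0.031]
0.51 [ 0.475 -0.397  0.   ] tray [ 0.042 -0.031]
```

Run:
```python
from h import *
robot.servo_line([.451,.09,.2],v=.25)
sweep((.451,.0745),(-.024,-.03),back=.032)
robot.servo_line([.47,-.15,.2],v=.25)
robot.set_joints([1.58,.385,.008,0,-1.194,-.259])
look("t4")
for l in("sticky_block","stamp"):
    d=robot.pinpoint("top",l)[0];print(l,d["conf"],w("top",*d["pixel"]).round(3))
print(robot.state()["clock"])
i=cv2.imread("pics/t4.png");cv2.imwrite("pics/t4c.png",cv2.resize(i[90:300,170:510],None,fx=2.3,fy=2.3,interpolation=2))
```

```text
start [0.449 0.106] end [ 0.48  -0.306]
F down [ 0.3 -0.7  0. ]
F end [-0.2  0.4 -0. ]
27.75 [ 0.4786054  -0.2938855   0.11903351]
0.77 [ 0.481 -0.366  0.   ] tray [ 0.01  -0.028]
0.53 [ 0.489 -0.336  0.   ] tray [-0.021 -0.023]
sticky_block 0.63 [ 0.627 -0.168  0.   ]
stamp 0.83 [0.453 0.191 0.   ]
31.6417
```

View pics/t4c.png

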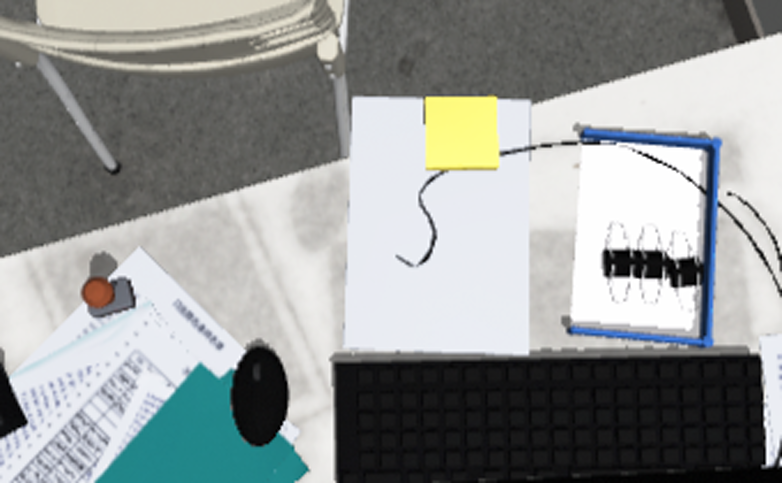

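The three clips are in a row in the tray (bodies at crop x≈619, 650 and 684; the mouth is at x≈575). The block and stamp look unchanged, so I'm handing in.

```bash
python3 -c "
from h import *
robot.close_job();print(robot.state()['clock'])"
```

```text
the job is handed in; nothing more can be done
the job is handed in; nothing more can be done
```

I swept all three binder clips into the tray one at a time with nearly closed fingertips, and handed the job in at about 32 s of the 72 s allowed. No verdict is reported.

| Check | Result |
|---|---|
| Clip depth along the tray (needs at least -0.042 m) | about +0.043, +0.010 and -0.021 m |
| Clip position across the tray (limit ±0.1 m) | about -0.03 m for all three |
| Sticky block | within 5 mm of its first measured position, unmoved in the picture |
| Stamp | within 9 mm of its first measured position, unmoved in the picture |
| Arm | back at its start pose, clear of everything |

- **Missed detection:** the final detection found only two clips. The one at the back wall was last measured after the second sweep, at +0.042 m. The final picture shows all three lying in a row, bodies fully past the mouth.
- **Back wall contact:** at the end of the first sweep the wrist force rose to about 8 N, probably the clip touching the back wall. That is far below the limits.

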